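Fit the divider, extend the caddy's carrying handle and pick the caddy up

ROBOT

A 6-joint arm with a two-finger parallel gripper is mounted at the origin on the work surface. World frame = base frame: x ahead of the robot, y to its left, z up, the work surface at z = 0. Lengths are in m, angles in rad, forces in N, time in s.
With the tool pointing down it reaches from about 0.275 to 0.85 m from the base axis. Payload 19 kg.
Tool frame: the origin (TCP) lies at the very end of the fingers, on their centre line; the grasp point (between the pads) lies 19 mm behind it; z points along the fingers, x is the direction in which the jaws open and shut, and the axes are right-handed (so a half turn about z gives the same grasp; the last joint's range is limited). The gripper opens to 85 mm and grips with 20 to 120 N. Pads are 22 mm wide; open, the fingers measure 114 mm over their backs; the gripper's body (76 mm by 85 mm) begins 54 mm behind the grasp point. The pads swing forward as they close: fully open they stand 13 mm farther back than shut.
Start: joints at [1.2, 0.15, 1.437, -0, 1.554, -0.134], TCP at [0.135, 0.559, 0.231] pointing down, gripper open.
Joint ranges: [-2.8, 2.8], [-0.68, 2.1], [0.12, 2.68], [-1.39, 4.53], [0.16, 2.79], [-2.81, 2.81]. Speed limits (rad/s): [1.89, 1.89, 2.22, 3.01, 3.01, 3.01].

INTERFACE

Orientations are given as [roll, pitch, yaw] about the fixed x, y, z axes, in that order (R = Rz(yaw) Ry(pitch) Rx(roll)).
In Python, from plant import readout, viewer, workorder, models gives the robot as it stands. The module is installed in compiled form; this text tells all that it offers.
- The arm moves only by the tool arm_command, never from a script. Its argument "commands" is one flat list of numbers, 5 for each row, row after row: the gripper command: -1 is shut, 1 is fully open, values between are in proportion, then the shift along the tool's x, y, z in cm, then the turn about the tool's z in degrees. In form: [gripper, tx, ty, tz, twist, gripper, tx, ty, tz, twist, ...]. A call has 1 to 20 rows; each row shifts and turns the pose as measured when the row begins, along the tool's axes as they then stand; what a row does not reach is not made up. A row lasts 1/12 s, in which the tool goes at most 41.7 mm and 7.16 degrees, less where a joint would pass 70% of its speed; a pose out of reach is approached as far as the arm can. A call with a gripper value outside its range is refused whole. The fingers move at their own pace and stop on an object; "squeeze" is the grip in N (left out, the last holds). Time passes only in rows, so rows that do not move let the fingers close. It gives the time, the measured TCP pose, the force and the opening at its end, in the units of the state.
- readout.read_state(): the state, without advancing time (a new reading comes with each control period).
- viewer.grab_frame(name): name is "scene" or "top" or "wrist"; returns the picture (400x640x3 uint8, red, green, blue); there is no depth.
- viewer.camera_params(name): a dict with "K" (3x3 intrinsics, pixels), "position" and "orientation" of the camera in the world; the wrist camera has in their place "mount" (4x4, takes a point from camera to tool coordinates, whose origin is the TCP and whose axes are the tool frame's). Camera axes: x right, y down, z forward; pixel columns grow to the right and rows downward; lengths in m; the calibration is good to about 2 mm. A picture is of the moment at which its call begins: read the wrist's pose just before it. camera_params takes no time and is no camera call.
- workorder.sign_off(): hands the job in, once; it reports no verdict.
Trained networks look in the newest picture that a camera, given by its name, has taken for a name from the list of things; names that differ only in an ending like _2 or _b are one class to them, and where a whole thing is asked for, a point or a joint stands for the part that bears it (a point fixed in the world has none). Each returns a list of dicts, best first, with "confidence" (0 to 1); they miss things now and then, are a little off and sometimes report something else, mostly with a low value. They report only what shows in the picture. A call takes as long as a camera call.
- models.boxes_of(label, camera): "position" ([x, y, z] in m, in world coordinates, good to about 4 mm: the middle of the surface that is visible of it).
- models.cut_out(label, camera): "region" (400x640 bool, what is visible of it).
The state is a dict: "time": time; "qpos": joint angles; "qd": joint speeds; "effort": joint torques, N m; "tcp_pos": TCP position; "ee_rot": TCP orientation; "wrist_force": force on the tool from outside, world axes, zero at the start; "moment": the same for the moment, N m; "width": opening from 0.0 (shut) to 1.0 (fully open).
Only numpy, scipy, OpenCV 4.12 (cv2) and the standard library are available. Lean on these libraries where they do the work, as an engineer would, in place of code of your own. Each camera call takes 0.05 s, during which the arm holds its last target.

TASK

Get the white supply caddy ready to carry: take the full-height divider out of the bench rack and slide it down into the caddy's empty divider slot until it is fully home. Then squeeze the release button in the side of the carrying-handle grip, pull the handle up to its second stop (fully extended) and lift the caddy by that grip a few centimetres clear of the bench, level and steady. Finish while still holding it up there, and leave the short divider and everything else on the bench alone.

Things in the scene. Friction and masses are not known exactly. Their poses are not given: they have to be found in the camera images.
- caddy: Open white plastic caddy, loose on the bench, 0.7 kg +-10 % with handle. Origin: centre of its underside. Length 320 mm along its y, width 248 along x, rim 100 high (lip 5 mm proud), walls and floor 4 thick. A 20 mm thick spine along y at x = 0, 120 mm high in the middle, parts two 110 mm wide compartments. The near one (-x) has cartons and a divider already in place; the far one (+x) has the empty slot.
- slot_mouth (a point): Centre of the empty divider slot at rim height, at x = +65, y = +90, z = 100 mm in the caddy; axes as the caddy's. Facing pairs of upright ribs 8 mm proud on spine and outer wall: gap 8.2 mm along the caddy's y, flared to about 22 in the top 14 mm; 110 mm wall to wall along x. Caddy floor 96 mm below this point; free to both sides, 62 mm to the end wall.
- divider_mid (a point): Full-height divider: grey plate 105 mm wide (its x), 5 thick (its y), 112 high, 70 g, with a grip tab in the middle of its top edge. This point is 62 mm above its bottom edge, 50 mm below the tab's centre. It stands upright in one of the two rack slots. Seated in the caddy, its bottom edge is on the floor, this point 66 mm above the caddy's underside. Either way round fits.
- divider_tab (a point): Centre of the full-height divider's grip tab, 50 mm wide (x), 12 thick (y), 24 high, 112 mm above the bottom edge. Seated in the caddy it is 116 mm above the caddy's underside, 16 mm above slot_mouth.
- short_mid (a point): The short divider, to be left in the rack: same width and thickness but only 68 mm high with a thin bead and no tab; this point is half-way up. It stands in the other rack slot.
- rack: Fixed low steel bench rack 125 x 150 mm, origin at the centre of its underside. Slots at y = -40 and +40 mm hold a divider each, upright, plates along the rack's x; base 6 mm thick, slot cheeks up to 36 mm high, slot 7.6 mm wide.
- grip: Black grip of the carrying handle: bar 30 mm wide (its x), 160 long (its y, along the caddy), 24 high, origin at its centre, axes as the caddy's. Stowed, the origin is 134 mm above the caddy's underside, over its centre, the bar 2 mm above the spine; extended, 100 mm higher. Rides on two 10 mm steel rods at y = +-70 mm that slide in the spine.
- button (a joint): Release button: a grey key 44 mm long, 14 high, in the middle of the grip's +x side, 5 mm proud. Value: how far it is pressed, 0 to 0.005 m; springs out, 2.5 N to start, 8 N fully in; over 4 mm it frees the latch. Pinching the bar across its middle (35 mm over the button, 30 when pressed) presses it.
- handle (a joint): Extension of the handle: 0 stowed, 0.050 first stop, 0.100 m second stop (end of travel, carries the caddy's weight). Slides up with about 5 N (friction and weight) while the button is kept pressed; with the button out, a latch locks it at 0 and at both stops.
- bottle_mid (a point): Clear bottle, 60 mm across, 150 mm high, half-way up; a bystander.
- carton_mid (a point): Small white carton, 70 x 110 x 45 mm high, its centre; a bystander.
- bowl: Steel bowl 110 mm across, 45 mm high, centre of its underside; a bystander.

How it is judged:
By the outcome, as a careful person would: the job done as asked, in the order asked, and still so for the second after the job is handed in, while the arm keeps its last pose, push and grip.
It also fails if it takes over 61 s, if anything falls off the work surface, if the arm or the gripper's body presses on something with over 40 N, if the wrist force passes 120 N, or if a joint passes its speed limit or range.

## Working session

There is one attempt and no reset: what is moved stays moved. The work goes in short steps, Python scripts to look and compute and a tool call to move; the robot and the scene stay as the last step left them, time stands still between calls to the robot, and variables do not carry over. Pictures are saved under pics/ and viewed, and the job is handed in when it is done.

Besides the shell and the picture viewer there is one more tool, called after ">>>" as name(argument=value, ...), one argument or row to a line, values as JSON. arm_command: Moves the arm, as the interface text tells. Its arguments: {"type":"object","properties":{"commands":{"type":"array","items":{"type":"number"}},"squeeze":{"type":"number"}},"required":["commands"]}

```bash
mkdir -p pics; python3 - <<'E'
from plant import readout, viewer, workorder, models
import cv2
s=readout.read_state(); print(s)
for c in ("scene","top","wrist"):
    im=viewer.grab_frame(c); cv2.imwrite(f"pics/{c}0.png",im[:,:,::-1])
    print(c,viewer.camera_params(c))
    if c!="wrist":
        for l in ["caddy","slot_mouth","divider_mid","divider_tab","short_mid","rack","grip","button","bottle_mid","carton_mid","bowl"]:
            print(l,[(d['position'],d['confidence']) for d in models.boxes_of(l,c)[:2]])
E
```

```text
{'time': 0.0, 'qpos': array([ 1.20000227e+00,  1.50977953e-01,  1.43801508e+00, -2.05362590e-06,
        1.55381384e+00, -1.34017534e-01]), 'qd': array([ 7.15145312e-04, -7.03960595e-04,  7.24797677e-04, -2.42379904e-03,
       -2.26415858e-04,  3.01861163e-05]), 'effort': array([-1.29276930e-03, -7.13054824e+01, -5.70869923e+01, -2.03223717e-04,
        8.74460209e-03, -3.59866658e-05]), 'tcp_pos': array([0.13481742, 0.55871783, 0.23068799]), 'ee_rot': array([-3.14143245e+00,  1.20361303e-03,  1.33401994e+00]), 'wrist_force': array([-0.07161476,  0.9221581 , -0.08354798]), 'moment': array([-0.04481105,  0.01205719, -0.00954881]), 'width': 1.0012445013213647}
scene {'K': array([[450.78931789,   0.        , 319.26676256],
       [  0.        , 450.78931789, 206.09713829],
       [  0.        ,   0.        ,   1.        ]]), 'position': array([ 1.05404381, -0.79925774,  1.188413  ]), 'orientation': array([-2.41524419, -0.01504064,  0.6575181 ])}
caddy [([0.5709, -0.1746, 0.0628], 0.81), ([0.5629, -0.1721, 0.1407], 0.63)]
slot_mouth [([0.569, -0.1745, 0.0606], 0.92)]
divider_mid [([0.49
[... 960 characters left out ...]
 0.79)]
button []
bottle_mid [([0.6756, 0.2056, 0.1005], 0.61), ([0.4906, 0.3273, 0.0894], 0.21)]
carton_mid [([0.5019, -0.4722, 0.043], 0.64)]
bowl [([0.275, 0.3849, 0.0202], 0.66)]
wrist {'K': array([[304.35325327,   0.        , 319.79632391],
       [  0.        , 304.35325327, 207.0903406 ],
       [  0.        ,   0.        ,   1.        ]]), 'mount': array([[ 9.99999316e-01,  6.55552386e-04, -9.68439629e-04,
        -3.63835445e-05],
       [-3.17178258e-04,  9.49107638e-01,  3.14951729e-01,
        -8.04557305e-02],
       [ 1.12562081e-03, -3.14951206e-01,  9.49107197e-01,
        -1.43406842e-01],
       [ 0.00000000e+00,  0.00000000e+00,  0.00000000e+00,
         1.00000000e+00]])}
```

View pics/scene0.png

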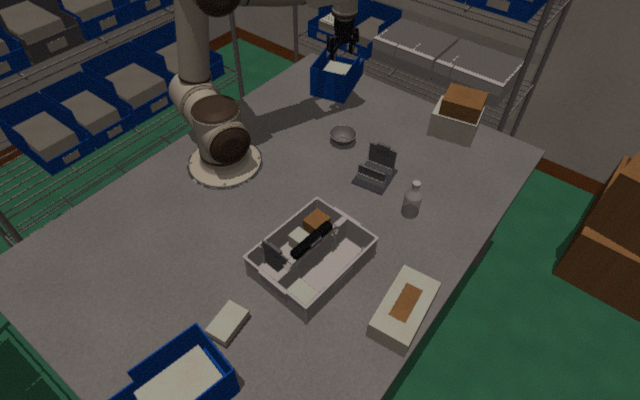

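View pics/top0.png

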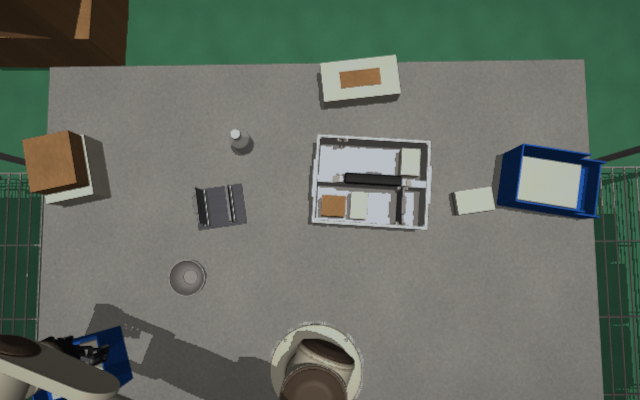

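View pics/wrist0.png

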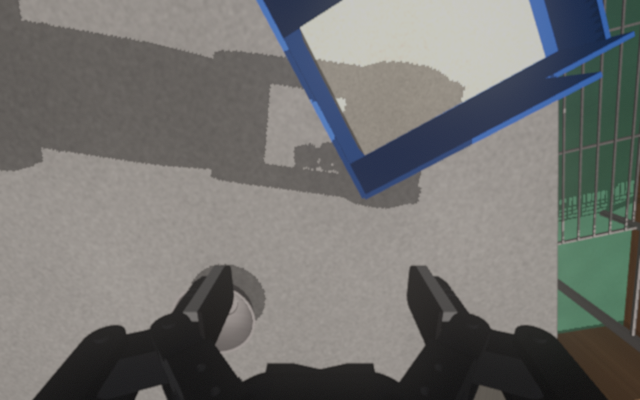

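```bash
cat > h.py <<'E'
import numpy as np, cv2
from plant import readout, viewer, workorder, models
from scipy.spatial.transform import Rotation as Ro
def rot(r): return Ro.from_euler('xyz',r).as_matrix()
def st(): return readout.read_state()
def delta(target,yaw=None,n=None):
    """print total shift in tool axes (cm) at the current heading, and twist"""
    s=st(); R=rot(s['ee_rot']); d=R.T@(np.array(target)-s['tcp_pos'])*100
    print('t',s['time'],'tcp',s['tcp_pos'].round(4),'rpy',s['ee_rot'].round(4),'w',s['width'],'F',s['wrist_force'].round(1))
    print('tool shift cm',d.round(2),'dist',np.linalg.norm(d).round(2))
    if yaw is not None:
        tw=-np.degrees(yaw-s['ee_rot'][2]); tw=(tw+180)%360-180
        print('twist',tw)
        if n:  # per-row plan: equal world steps, equal twists
            for i in range(n):
                a=np.radians(tw)*i/n
                Rz=Ro.from_euler('z',a).as_matrix()
                print(i,(Rz.T@d/n).round(2),round(tw/n,2))
def cam(name,s=None):
    p=viewer.camera_params(name)
    if name=='wrist':
        s=s or st(); T=np.eye(4);T[:3,:3]=rot(s['ee_rot']);T[:3,3]=s['tcp_pos']
        T=T@p['mount']; return p['K'],T[:3,:3],T[:3,3]
    return p['K'],rot(p['orientation']),np.array(p['position'])
def pix2w(c,uv,z):
    K,R,t=c; uv=np.atleast_2d(uv).astype(float)
    d=(R@np.linalg.inv(K)@np.c_[uv,np.ones(len(uv))].T).T
    return t+d*((z-t[2])/d[:,2])[:,None]
def w2pix(c,P):
    K,R,t=c; q=(np.atleast_2d(P)-t)@R; q=q@K.T; return q[:,:2]/q[:,2:]
def grab(name,f,crop=None,scale=1):
    s=st(); im=viewer.grab_frame(name); c=cam(name,s)
    np.savez(f'pics/{f}.npz',im=im,K=c[0],R=c[1],t=c[2])
    o=im[:,:,::-1]
    if crop: o=o[crop[1]:crop[3],crop[0]:crop[2]]
    if scale!=1:o=cv2.resize(o,None,fx=scale,fy=scale,interpolation=cv2.INTER_CUBIC)
    cv2.imwrite(f'pics/{f}.png',o); return im,c
E
python3 -c "
from h import *
delta([.44,.28,.28],1.658,10)"
```

```text
t 1.25 tcp [0.1349 0.5589 0.2313] rpy [-3.1416e+00  1.0000e-04  1.3340e+00] w 1.002659971150697 F [-0.  -1.1  0.3]
tool shift cm [-19.96  36.2   -4.87] dist 41.62
twist -18.563139575867524
0 [-2.    3.62 -0.49] -1.86
1 [-2.11  3.55 -0.49] -1.86
2 [-2.23  3.48 -0.49] -1.86
3 [-2.34  3.41 -0.49] -1.86
4 [-2.45  3.33 -0.49] -1.86
5 [-2.55  3.25 -0.49] -1.86
6 [-2.66  3.17 -0.49] -1.86
7 [-2.76  3.08 -0.49] -1.86
8 [-2.86  2.99 -0.49] -1.86
9 [-2.95  2.89 -0.49] -1.86
```

>>> arm_command(
  commands=[1,-2,3.6,-0.5,-1.9,1,-2.1,3.5,-0.5,-1.9,1,-2.2,3.5,-0.5,-1.9,1,-2.3,3.4,-0.5,-1.9,1,-2.4,3.3,-0.5,-1.9,1,-2.5,3.3,-0.5,-1.9,1,-2.7,3.2,-0.5,-1.9,1,-2.8,3.1,-0.5,-1.9,1,-2.9,3,-0.5,-1.9,1,-2.9,2.9,-0.5,-1.9,1,0,0,0,0],
)

```text
time: 2.17
tcp_pos: [0.4448, 0.2796, 0.2813]
ee_rot: [3.14, 0.001, 1.689]
wrist_force: [0.3, 0.7, 0.3]
width: 1.0
```

```bash
python3 -c "
from h import *
delta([.44,.28,.28],1.658)
grab('wrist','w1')
for l in ['divider_tab','short_mid','rack']: print(l,[(d['position'],d['confidence']) for d in models.boxes_of(l,'wrist')[:2]])
"
```

```text
t 2.1667 tcp [0.4448 0.2796 0.2813] rpy [3.1404e+00 9.0000e-04 1.6895e+00] w 0.9999436957396725 F [0.3 0.7 0.3]
tool shift cm [ 0.1  -0.47  0.13] dist 0.5
twist 1.8039931433741287
divider_tab [([0.4849, 0.3244, 0.1172], 0.56)]
short_mid [([0.4942, 0.2505, 0.0712], 0.75)]
rack [([0.4857, 0.2898, 0.0023], 0.79)]
```

View pics/w1.png

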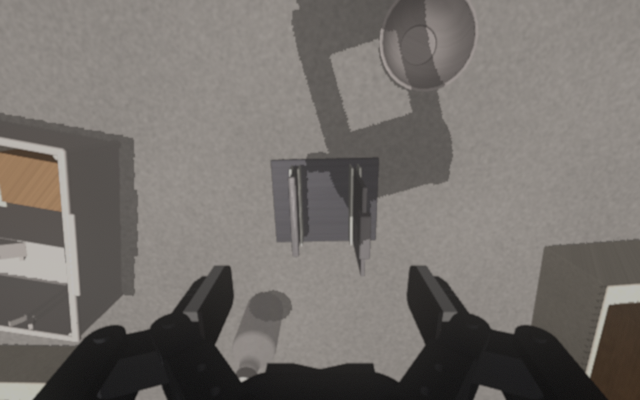

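```bash
python3 -c "
from h import *
im=np.load('pics/w1.npz')['im'][140:300,240:400,::-1]
cv2.imwrite('pics/w1z.png',cv2.resize(im,None,fx=4.5,fy=3.75,interpolation=cv2.INTER_CUBIC)[:600,:720])
"
```

```text
(no output)
```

View pics/w1z.png

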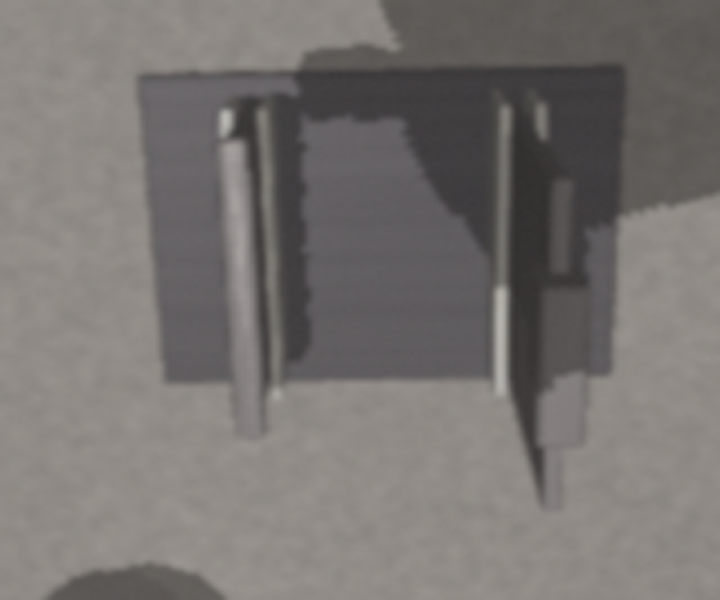

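```bash
python3 -c "
from h import *
d=np.load('pics/w1.npz'); c=(d['K'],d['R'],d['t'])
f=lambda p:np.array(p)/[4.5,3.75]+[240,140]
P=pix2w(c,f([(140,75),(624,67),(612,375),(165,380)]),.006);print(P,P.mean(0),P[1]-P[0],P[2]-P[3],np.degrees(np.arctan2(*(P[2]-P[1])[1::-1])),np.degrees(np.arctan2(*(P[3]-P[0])[1::-1])))
P=pix2w(c,f([(541,285),(586,286),(583,445),(540,446)]),.130);print(P,P.mean(0))
P=pix2w(c,f([(562,178),(552,510)]),.118);print(P,P.mean(0),np.degrees(np.arctan2(*(P[1]-P[0])[1::-1])))
"
```

```text
[[0.44317565 0.2109444  0.006     ]
 [0.42263098 0.35762041 0.006     ]
 [0.5447985  0.37578435 0.006     ]
 [0.56484346 0.22767443 0.006     ]] [0.49386215 0.2930059  0.006     ] [-0.02054467  0.14667602  0.        ] [-0.02004496  0.14810992  0.        ] 8.456818160344248 7.82940336907692
[[0.46675056 0.32352875 0.13      ]
 [0.46580996 0.33380044 0.13      ]
 [0.51402819 0.34140993 0.13      ]
 [0.51558185 0.3312117  0.13      ]] [0.49054264 0.33248771 0.13      ]
[[0.43915562 0.32546525 0.118     ]
 [0.54298359 0.34025051 0.118     ]] [0.4910696  0.33285788 0.118     ] 8.104516804248917
```

```bash
python3 -c "
from h import *
delta([.490,.3326,.099],1.711,1)
"
```

```text
t 2.3667 tcp [0.4401 0.2841 0.2807] rpy [-3.1410e+00 -5.0000e-04  1.6914e+00] w 1.0002138635048725 F [-1.3  0.2  0. ]
tool shift cm [ 4.2   5.55 18.17] dist 19.46
twist -1.1238188829277078
0 [ 4.2   5.55 18.17] -1.12
```

>>> arm_command(
  commands=[1,1.05,1.4,2.0,-1.1,1,1.05,1.4,2.0,0,1,1.05,1.4,2.0,0,1,1.05,1.4,2.0,0,1,0,0,0,0,1,0,0,0,0],
)

```text
time: 2.87
tcp_pos: [0.4852, 0.3428, 0.1993]
ee_rot: [3.139, -0.003, 1.721]
wrist_force: [-0.4, 0.4, 1.0]
width: 0.998
```

```bash
python3 -c "
from h import *
delta([.490,.3326,.099],1.711,1)
grab('wrist','w2')
"
```

```text
t 2.8667 tcp [0.4852 0.3428 0.1993] rpy [ 3.1390e+00 -2.5000e-03  1.7209e+00] w 0.9983901915283021 F [-0.4  0.4  1. ]
tool shift cm [-1.1   0.29 10.03] dist 10.1
twist 0.5669128697783492
0 [-1.1   0.29 10.03] 0.57
```

View pics/w2.png

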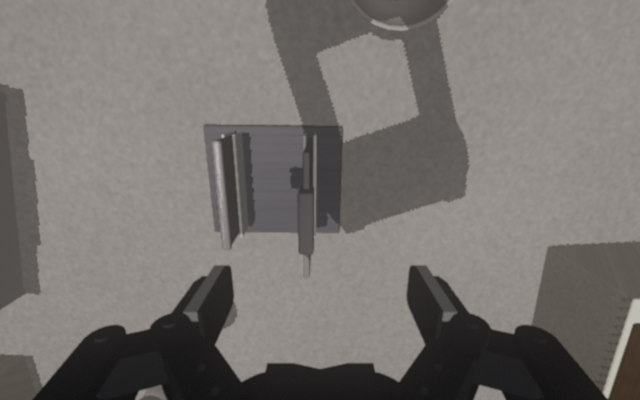

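```bash
python3 -c "
from h import *
d=np.load('pics/w2.npz'); c=(d['K'],d['R'],d['t'])
P=pix2w(c,[(299.5,192),(312.5,191.5),(313,253),(299.5,253.5)],.130);print(P,P.mean(0))
P=pix2w(c,[(307.5,152),(306.5,276)],.118);print(P,P.mean(0),np.degrees(np.arctan2(*(P[1]-P[0])[1::-1])))
print(w2pix(c,[.490,.3326,.13]))
delta([.490,.3326,.099],1.711,1)
"
```

```text
[[0.46633747 0.32479584 0.13      ]
 [0.4645595  0.33405135 0.13      ]
 [0.51343439 0.34147075 0.13      ]
 [0.5154211  0.33117658 0.13      ]] [0.48993811 0.33287363 0.13      ]
[[0.43872297 0.32637629 0.118     ]
 [0.54162526 0.3397766  0.118     ]] [0.49017412 0.33307645 0.118     ] 7.419511151034949
[[305.75488937 223.58192297]]
t 2.9167 tcp [0.485  0.3426 0.1991] rpy [ 3.1395e+00 -2.5000e-03  1.7208e+00] w 0.9979629296942873 F [-0.2  0.8 -1. ]
tool shift cm [-1.09  0.32 10.01] dist 10.08
twist 0.5633064171399838
0 [-1.09  0.32 10.01] 0.56
```

>>> arm_command(
  commands=[0.2,-1.0,0.3,2.5,0.5,0.2,0,0,0,0,0.2,0,0,0,0],
)

```text
time: 3.17
tcp_pos: [0.4879, 0.3348, 0.1774]
ee_rot: [3.136, -0.004, 1.715]
wrist_force: [-0.1, -0.8, 0.3]
width: 0.612
```

```bash
python3 -c "
from h import *
delta([.490,.3326,.099],1.711,1)
"
```

```text
t 3.1667 tcp [0.4879 0.3348 0.1774] rpy [ 3.1358 -0.004   1.7149] w 0.6123965563932463 F [-0.1 -0.8  0.3]
tool shift cm [-0.28  0.13  7.84] dist 7.85
twist 0.22425969828086068
0 [-0.28  0.13  7.84] 0.22
```

>>> arm_command(
  commands=[0.2,-0.2,0.1,2.4,0.2,0.2,0,0,2.4,0,0.2,0,0,1.8,0,0.2,0,0,0,0,0.2,0,0,0,0],
)

```text
time: 3.58
tcp_pos: [0.4901, 0.3358, 0.1199]
ee_rot: [3.125, -0.008, 1.713]
wrist_force: [0.9, 0.3, 0.1]
width: 0.598
```

```bash
python3 -c "
from h import *
delta([.490,.3328,.099],1.711,1)
grab('wrist','w3')
"
```

```text
t 3.5833 tcp [0.4901 0.3358 0.1199] rpy [ 3.1252 -0.0081  1.7128] w 0.5981234682662427 F [0.9 0.3 0.1]
tool shift cm [-0.31 -0.08  2.09] dist 2.11
twist 0.10511250458523591
0 [-0.31 -0.08  2.09] 0.11
```

View pics/w3.png

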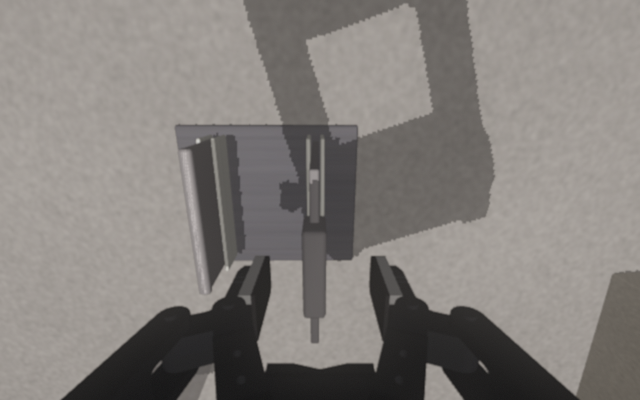

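>>> arm_command(
  commands=[0.2,-0.3,-0.1,2.0,0,0.2,0,0,0,0,0.2,0,0,0,0],
)

```text
time: 3.88
tcp_pos: [0.4915, 0.3343, 0.106]
ee_rot: [3.118, -0.01, 1.713]
wrist_force: [0.7, 0.0, 1.3]
width: 0.601
```

```bash
python3 -c "
from h import *
delta([.490,.3328,.099],1.711,1)
"
```

```text
t 3.8833 tcp [0.4915 0.3343 0.106 ] rpy [ 3.1184 -0.0105  1.7135] w 0.6011446344487781 F [0.7 0.  1.3]
tool shift cm [-0.14 -0.18  0.69] dist 0.73
twist 0.14240329464325896
0 [-0.14 -0.18  0.69] 0.14
```

>>> arm_command(
  commands=[0.2,0,0,0,0,0.2,0,0,0,0],
)

```text
time: 4.05
tcp_pos: [0.4922, 0.3349, 0.109]
ee_rot: [3.116, -0.011, 1.714]
wrist_force: [0.3, 0.1, 0.4]
width: 0.602
```

```bash
python3 -c "
from h import *
delta([.490,.3328,.099],1.711,1)
"
```

```text
t 4.05 tcp [0.4922 0.3349 0.109 ] rpy [ 3.1158 -0.0115  1.7136] w 0.6016352906331529 F [0.3 0.1 0.4]
tool shift cm [-0.19 -0.27  0.99] dist 1.05
twist 0.1462974517006046
0 [-0.19 -0.27  0.99] 0.15
```

>>> arm_command(
  commands=[0.2,0,0,0,0,0.2,0,0,0,0,0.2,0,0,0,0,0.2,0,0,0,0],
)

```text
time: 4.38
tcp_pos: [0.493, 0.3355, 0.1118]
ee_rot: [3.113, -0.012, 1.714]
wrist_force: [0.5, -0.5, -0.3]
width: 0.6
```

```bash
python3 -c "
from h import *
delta([.490,.3328,.099],1.711,1)
print(st()['qpos'],st()['qd'])
for i in range(3): viewer.grab_frame('top')
delta([.490,.3328,.099],1.711,1)
"
```

```text
t 4.3833 tcp [0.493  0.3355 0.1118] rpy [ 3.1128 -0.0125  1.7137] w 0.6003166672857488 F [ 0.5 -0.5 -0.3]
tool shift cm [-0.24 -0.37  1.27] dist 1.35
twist 0.15505083636264771
0 [-0.24 -0.37  1.27] 0.16
[ 0.46699451  0.24105911  1.57616635  0.00275449  1.29308473 -1.24724562] [ 0.00106622 -0.00212465 -0.00325481  0.00103911  0.00160726 -0.00135005]
t 4.5333 tcp [0.4929 0.3354 0.1115] rpy [ 3.1131 -0.0123  1.7136] w 0.6018314084938967 F [-0.4  0.   0.2]
tool shift cm [-0.24 -0.36  1.24] dist 1.31
twist 0.15151094333870674
0 [-0.24 -0.36  1.24] 0.15
```

>>> arm_command(
  commands=[0.2,-0.25,-0.35,1.25,0.1],
)

```text
time: 4.62
tcp_pos: [0.4912, 0.3334, 0.1008]
ee_rot: [3.11, -0.014, 1.712]
wrist_force: [1.0, 0.1, 0.8]
width: 0.597
```

```bash
python3 -c "
from h import *
for i in range(3): viewer.grab_frame('top')
delta([.490,.3328,.099],1.711,1)
R=rot(st()['ee_rot']);print(R.round(4))
"
```

```text
t 4.7667 tcp [0.4897 0.3324 0.0983] rpy [ 3.1147 -0.0118  1.7118] w 0.6002974485605422 F [ 0.3 -0.2  0.2]
tool shift cm [ 0.04  0.04 -0.07] dist 0.09
twist 0.04768004904326517
0 [ 0.04  0.04 -0.07] 0.05
[[-0.1406  0.9898  0.0249]
 [ 0.99    0.1402  0.0155]
 [ 0.0118  0.0268 -0.9996]]
```

>>> arm_command(
  commands=[-1,0,0,0.05,0,-1,0,0,0,0,-1,0,0,0,0,-1,0,0,0,0],
  squeeze=50,
)

```text
time: 5.1
tcp_pos: [0.4903, 0.3328, 0.0992]
ee_rot: [3.114, -0.012, 1.712]
wrist_force: [0.1, 0.0, -1.1]
width: 0.133
```

```bash
python3 -c "
from h import *
grab('wrist','w4')
for i in range(2): viewer.grab_frame('top')
delta([.490,.3328,.099],1.711,1)
"
```

```text
t 5.25 tcp [0.4902 0.3328 0.099 ] rpy [ 3.1139 -0.0122  1.7119] w 0.13310199001206469 F [0.5 0.5 1.6]
tool shift cm [ 0.   -0.02  0.  ] dist 0.02
twist 0.051396912168115705
0 [ 0.   -0.02  0.  ] 0.05
```

View pics/w4.png

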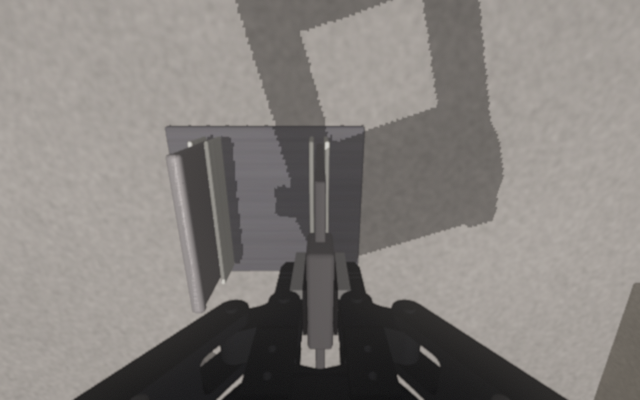

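>>> arm_command(
  commands=[-1,0,0,-1.5,0,-1,0,0,-2,0,-1,0,0,-3,0,-1,0,0,-3,0,-1,0,0,-3,0,-1,0,0,-2.5,0],
)

```text
time: 5.75
tcp_pos: [0.4839, 0.3292, 0.2482]
ee_rot: [3.125, -0.008, 1.712]
wrist_force: [1.0, 0.7, -0.3]
width: 0.132
```

```bash
python3 -c "
from h import *
grab('wrist','w5')
grab('top','t5',(290,110,450,250),4.5)
delta([.44,-.02,.28],1.57,1)
K=cam('top')
"
```

```text
t 5.85 tcp [0.485  0.3298 0.2507] rpy [ 3.12   -0.0103  1.7119] w 0.131306407435102 F [-0.3 -0.  -0.4]
tool shift cm [-33.96  -9.3   -3.48] dist 35.39
twist 8.129376061203686
0 [-33.96  -9.3   -3.48] 8.13
```

View pics/t5.png

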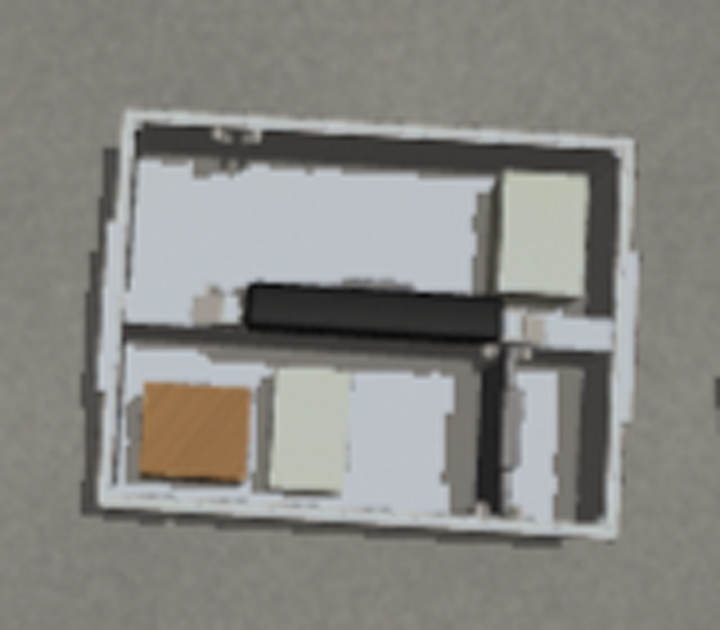

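View pics/w5.png

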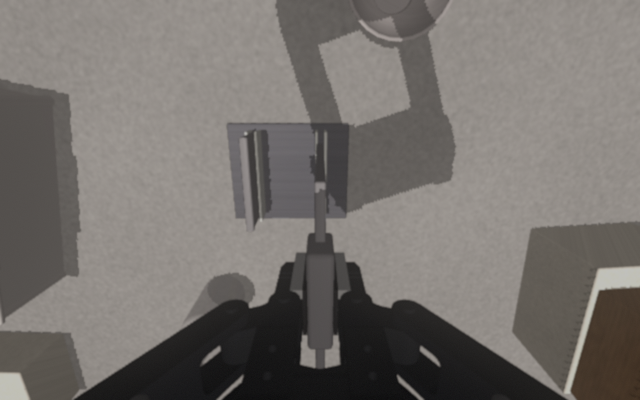

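```bash
python3 -c "
from h import *
d=np.load('pics/t5.npz'); c=(d['K'],d['R'],d['t'])
f=lambda p:np.array(p)/4.5+[290,110]
P=pix2w(c,f([(125,110),(634,140),(614,538),(98,505)]),.100);print(P,P.mean(0))
for a,b in ((1,0),(2,3),(3,0),(2,1)): v=P[b]-P[a]; print(np.linalg.norm(v),np.degrees(np.arctan2(v[1],v[0])))
# grip top
P=pix2w(c,f([(247,284),(500,300),(500,341),(247,328)]),.146);print(P.mean(0),np.linalg.norm(P[1]-P[0]),np.degrees(np.arctan2(*(P[0]-P[1])[1::-1])))
# ribs top
print(pix2w(c,f([(222,134),(258,134)]),.1))
"
```

```text
[[ 0.69304356 -0.01293485  0.1       ]
 [ 0.66935218 -0.33865677  0.1       ]
 [ 0.41513721 -0.31894959  0.1       ]
 [ 0.43871524  0.00615715  0.1       ]] [ 0.55406205 -0.16609601  0.1       ]
0.3265823792534967 85.8399175118855
0.325960601210557 85.85194568379916
0.2550439208972841 -4.293045130038759
0.2549776932396973 -4.432801305104433
[ 0.55327371 -0.16540581  0.146     ] 0.1553932265739122 85.71837363205687
[[ 0.67656207 -0.07520507  0.1       ]
 [ 0.67627144 -0.09832758  0.1       ]]
```

```bash
python3 -c "
from h import *
delta([.55,-.01,.275],1.4966,12)
"
```

```text
t 5.85 tcp [0.485  0.3298 0.2507] rpy [ 3.12   -0.0103  1.7119] w 0.131306407435102 F [-0.3 -0.  -0.4]
tool shift cm [-34.53   1.72  -2.75] dist 34.68
twist 12.334886277463937
0 [-2.88  0.14 -0.23] 1.03
1 [-2.87  0.19 -0.23] 1.03
2 [-2.87  0.25 -0.23] 1.03
3 [-2.87  0.3  -0.23] 1.03
4 [-2.86  0.35 -0.23] 1.03
5 [-2.85  0.4  -0.23] 1.03
6 [-2.85  0.45 -0.23] 1.03
7 [-2.84  0.5  -0.23] 1.03
8 [-2.83  0.55 -0.23] 1.03
9 [-2.82  0.6  -0.23] 1.03
10 [-2.81  0.65 -0.23] 1.03
11 [-2.79  0.7  -0.23] 1.03
```

>>> arm_command(
  commands=[-1,-1.5,0.1,-0.4,0.5,-1,-2.9,0.2,-0.3,1,-1,-2.9,0.25,-0.3,1,-1,-2.9,0.3,-0.3,1,-1,-2.9,0.35,-0.2,1,-1,-2.9,0.4,-0.2,1,-1,-2.9,0.45,-0.2,1,-1,-2.9,0.5,-0.2,1,-1,-2.9,0.55,-0.2,1,-1,-2.9,0.6,-0.2,1,-1,-2.8,0.65,-0.2,1,-1,-2.0,0.7,-0.2,1,-1,-1.2,0.5,-0.1,1],
)

```text
time: 6.93
tcp_pos: [0.5549, -0.0171, 0.2704]
ee_rot: [3.13, -0.015, 1.49]
wrist_force: [0.1, 0.1, -0.9]
width: 0.133
```

```bash
python3 -c "
from h import *
for i in range(2): viewer.grab_frame('top')
delta([.55,-.01,.275],1.4966,1)
grab('wrist','w6')
grab('scene','s6')
"
```

```text
t 7.0333 tcp [ 0.555  -0.0169  0.2701] rpy [ 3.1304 -0.015   1.4891] w 0.13076326880761438 F [-0.3  0.6 -0.8]
tool shift cm [ 0.66 -0.55 -0.49] dist 0.99
twist -0.42910708594010316
0 [ 0.66 -0.55 -0.49] -0.43
```

View pics/w6.png

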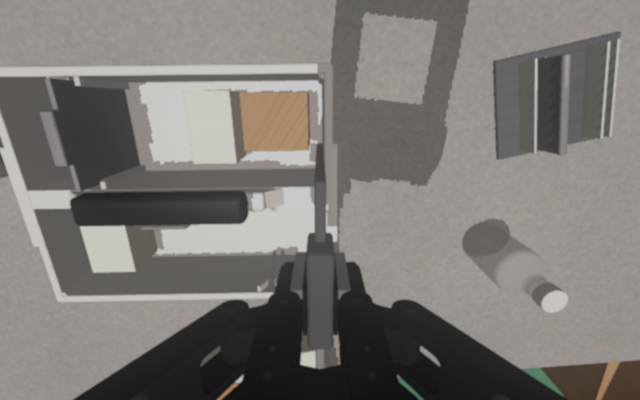

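View pics/s6.png

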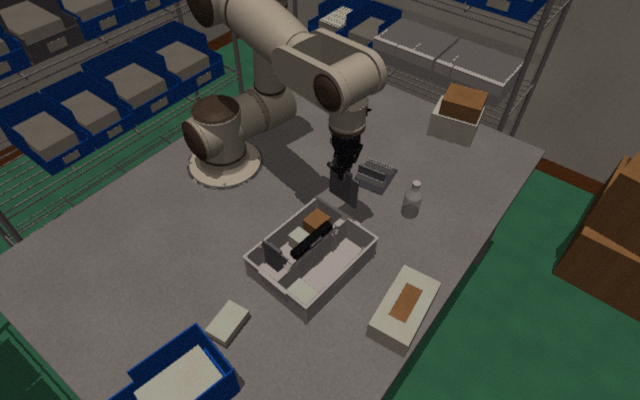

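```bash
python3 -c "
from h import *
im=np.load('pics/w6.npz')['im'][150:310,200:360,::-1]
cv2.imwrite('pics/w6z.png',cv2.resize(im,None,fx=4.5,fy=3.75,interpolation=cv2.INTER_CUBIC))
d=np.load('pics/w6.npz'); c=(d['K'],d['R'],d['t'])
P=pix2w(c,[(-2,72),(323,67),(337,295),(60,298)],.1);print(P)
a=np.radians(-4.25);Rc=np.array([[np.cos(a),-np.sin(a)],[np.sin(a),np.cos(a)]])
def C(x,y,z,c0=(.554,-.166)): p=np.array(c0)+Rc@[x,y]; return [p[0],p[1],z]
print('pred corners',[C(x,y,.1) for x in(-.124,.124) for y in (-.16,.16)])
print('slot ribs',w2pix(c,[C(.01,.09,.1),C(.018,.0941,.08),C(.018,.0859,.08),C(.12,.09,.1),C(.112,.0941,.08),C(.112,.0859,.08)]))
print(w2pix(c,[C(0,0,.146),C(0,.08,.146),C(0,-.08,.146)]))
"
```

```text
[[ 0.42246947 -0.30414154  0.1       ]
 [ 0.44238295 -0.00257642  0.1       ]
 [ 0.69423749 -0.00529401  0.1       ]
 [ 0.66829034 -0.33522156  0.1       ]]
pred corners [[np.float64(0.41848361861639993), np.float64(-0.31637057683168823), 0.1], [np.float64(0.44219833547892773), np.float64(0.0027494824001472185), 0.1], [np.float64(0.6658016645210724), np.float64(-0.33474948240014724), 0.1], [np.float64(0.6895163813836002), np.float64(-0.015629423168311785), 0.1]]
slot ribs [[263.46773147 202.93265525]
 [270.31550322 204.06833359]
 [263.16506138 204.14861341]
 [269.67176256 290.3216614 ]
 [274.83825654 275.44405563]
 [268.26428839 275.53458774]]
[[156.82570512 209.31630346]
 [243.88211144 208.326629  ]
 [ 69.228337   210.31212768]]
```

View pics/w6z.png

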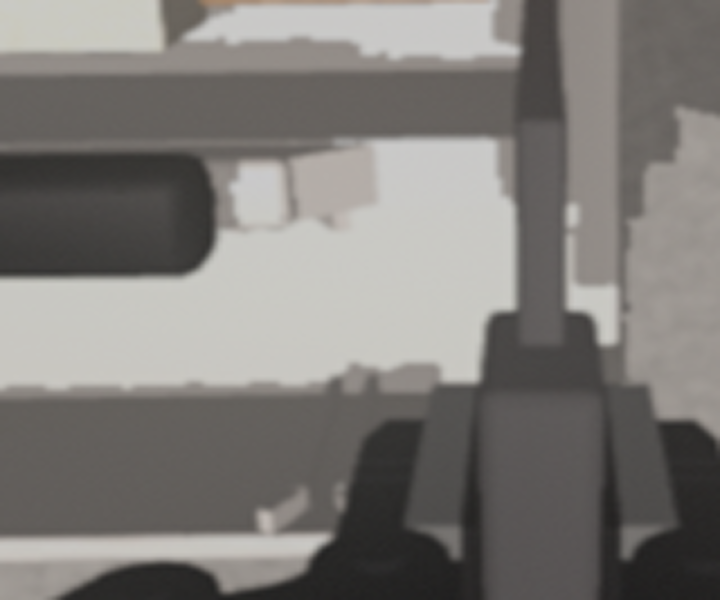

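```bash
python3 -c "
from h import *
delta([.6255,-.0795,.255],1.4966,1)
"
```

```text
t 7.1333 tcp [ 0.5546 -0.0148  0.2704] rpy [ 3.1302 -0.0156  1.492 ] w 0.1315686198059841 F [ 0.1  0.9 -0.6]
tool shift cm [-5.91  7.56  1.53] dist 9.72
twist -0.2623784032339813
0 [-5.91  7.56  1.53] -0.26
```

>>> arm_command(
  commands=[-1,-1.5,1.9,0.3,-0.3,-1,-1.5,1.9,0.3,0,-1,-1.5,1.9,0.2,0,-1,-0.8,1.0,0.1,0],
)

```text
time: 7.47
tcp_pos: [0.618, -0.0682, 0.2617]
ee_rot: [3.129, -0.017, 1.506]
wrist_force: [0.5, -0.6, -0.1]
width: 0.135
```

```bash
python3 -c "
from h import *
for i in range(3): viewer.grab_frame('top')
delta([.6255,-.0795,.255],1.4966,1)
"
```

```text
t 7.6167 tcp [ 0.617  -0.0673  0.2618] rpy [ 3.1293 -0.017   1.5055] w 0.13194115082982527 F [-0.3 -0.3 -0.7]
tool shift cm [-1.17  0.92  0.67] dist 1.63
twist 0.5114225069902716
0 [-1.17  0.92  0.67] 0.51
```

>>> arm_command(
  commands=[-1,-1.2,0.9,0.7,0.5],
)

```text
time: 7.7
tcp_pos: [0.6249, -0.0774, 0.2564]
ee_rot: [3.127, -0.017, 1.499]
wrist_force: [0.7, 0.8, -0.3]
width: 0.129
```

```bash
python3 -c "
from h import *
for i in range(3): viewer.grab_frame('top')
delta([.6255,-.0795,.255],1.4966,1)
im,c=grab('wrist','w7')
o=im[150:350,240:400,::-1]
cv2.imwrite('pics/w7z.png',cv2.resize(o,None,fx=4.5,fy=3,interpolation=cv2.INTER_CUBIC))
"
```

```text
t 7.85 tcp [ 0.625  -0.0794  0.254 ] rpy [ 3.1305 -0.0174  1.497 ] w 0.13582931419411498 F [-0.8  0.4 -1.3]
tool shift cm [-0.    0.05 -0.1 ] dist 0.12
twist 0.02064711385685314
0 [-0.    0.05 -0.1 ] 0.02
```

View pics/w7.png

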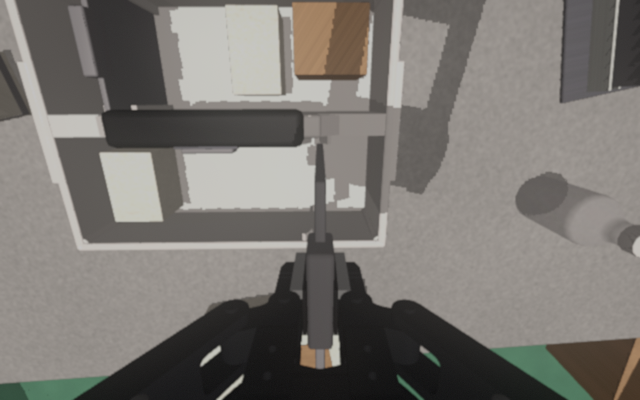

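View pics/w7z.png

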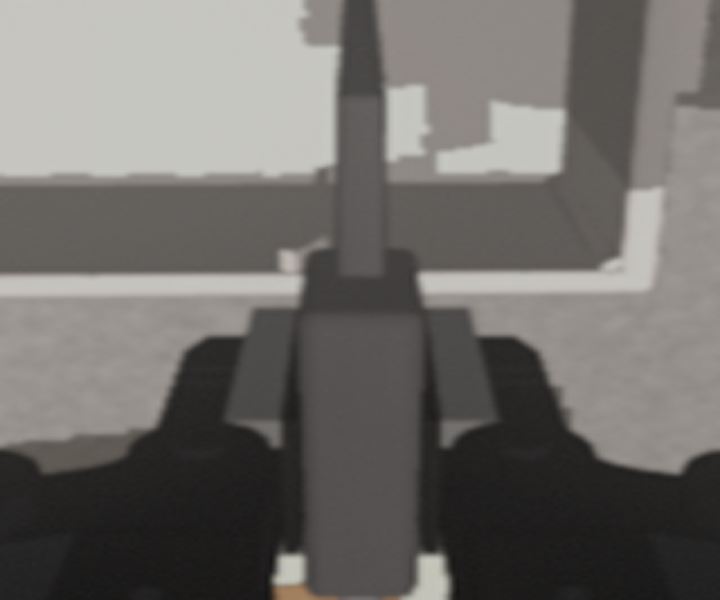

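```bash
python3 -c "
from h import *
d=np.load('pics/w7.npz'); im=d['im']; c=(d['K'],d['R'],d['t'])
o=im[95:165,280:350,::-1]
cv2.imwrite('pics/w7y.png',cv2.resize(o,None,fx=8.5,fy=8.5,interpolation=cv2.INTER_CUBIC))
P=pix2w(c,[(80,248),(384.5,245.5),(103,128)],.1);print(P,np.linalg.norm(P[1]-P[0]),np.degrees(np.arctan2(*(P[1]-P[0])[1::-1])))
print(pix2w(c,[(280+296/4.5-40,150+260/3.)],.1))
print(pix2w(c,[(303,128),(105,128)],.140))
a=np.radians(-4.25);Rc=np.array([[np.cos(a),-np.sin(a)],[np.sin(a),np.cos(a)]])
def C(x,y,z,c0=(.554,-.1645)): p=np.array(c0)+Rc@[x,y]; return [p[0],p[1],z]
print('rim corners',w2pix(c,[C(.128,-.164,.1),C(.128,.164,.1)]))
print('spine ribs mouth/gap',w2pix(c,[C(.018,.101,.1),C(.018,.079,.1),C(.018,.0941,.086),C(.018,.0859,.086)]))
print('outer',w2pix(c,[C(.112,.101,.1),C(.112,.079,.1),C(.112,.0941,.086),C(.112,.0859,.086)]))
print('grip',w2pix(c,[C(0,.08,.134),C(0,-.08,.134)]))
"
```

```text
[[ 0.67081216 -0.33659584  0.1       ]
 [ 0.69438769 -0.01212244  0.1       ]
 [ 0.5510423  -0.27499095  0.1       ]] 0.32532874551207663 85.84431527768007
[[ 0.67710024 -0.09596379  0.1       ]]
[[ 0.56203783 -0.08694069  0.14      ]
 [ 0.55007828 -0.2465416   0.14      ]]
rim corners [[ 78.71645428 246.95097952]
 [386.05630685 244.89604718]]
spine ribs mouth/gap [[328.82450191 141.56000567]
 [305.88360726 141.59066081]
 [321.32691758 139.87090013]
 [313.14714383 139.88111386]]
outer [[327.91168299 231.62812626]
 [307.14615049 231.75234143]
 [321.1325238  226.57083596]
 [313.69781183 226.61335468]]
grip [[305.68163257 124.62351211]
 [111.71066979 124.71314836]]
```

View pics/w7y.png

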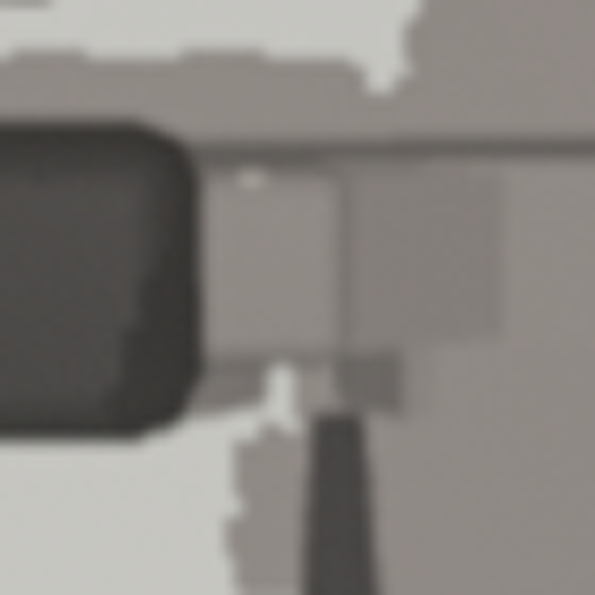

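```bash
python3 -c "
from h import *
d=np.load('pics/w7.npz'); c=(d['K'],d['R'],d['t'])
A=pix2w(c,[(315.3,141.5),(302.9,139),(327.6,139),(311.2,139),(319.4,139)],.09);print('slot',A)
z=.254-.093
B=pix2w(c,[(319.7,144),(318,172)],z);print('div bottom',B)
print('div top near edge',pix2w(c,[(240+361/4.5,150+96/3),(240+361/4.5,150+270/3)],z+.112))
"
```

```text
slot [[ 0.57959415 -0.07811596  0.09      ]
 [ 0.57624633 -0.09013946  0.09      ]
 [ 0.57808442 -0.06579435  0.09      ]
 [ 0.57686345 -0.0819658   0.09      ]
 [ 0.57747367 -0.07388358  0.09      ]]
div bottom [[ 0.5732454  -0.07441843  0.161     ]
 [ 0.59483343 -0.07735237  0.161     ]]
div top near edge [[ 0.57448297 -0.07609627  0.273     ]
 [ 0.60098404 -0.0780363   0.273     ]]
```

>>> arm_command(
  commands=[-1,-0.27,0.05,1.5,0,-1,0,0,2.0,0,-1,0,0,1.4,0],
)

```text
time: 8.15
tcp_pos: [0.6264, -0.0797, 0.2089]
ee_rot: [3.123, -0.016, 1.499]
wrist_force: [-0.3, 0.2, -2.1]
width: 0.13
```

```bash
python3 -c "
from h import *
for i in range(3): viewer.grab_frame('top')
delta([.6255,-.0821,.205],1.4966,1)
im,c=grab('wrist','w8')
o=im[80:200,260:380,::-1]
cv2.imwrite('pics/w8z.png',cv2.resize(o,None,fx=5,fy=5,interpolation=cv2.INTER_CUBIC))
"
```

```text
t 8.3 tcp [ 0.6263 -0.0798  0.2094] rpy [ 3.1241 -0.0165  1.499 ] w 0.1346213082052784 F [ 1.1 -0.9 -0.1]
tool shift cm [-0.25 -0.07  0.43] dist 0.5
twist 0.13752548968258793
0 [-0.25 -0.07  0.43] 0.14
```

View pics/w8z.png

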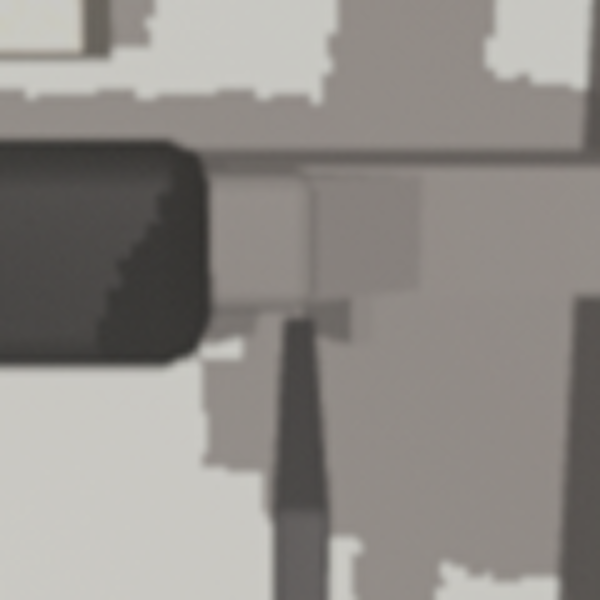

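```bash
python3 -c "
from h import *
d=np.load('pics/w8.npz'); c=(d['K'],d['R'],d['t'])
print('slot',pix2w(c,[(317.5,144),(311.6,144),(323,144),(330.4,144)],.092))
print('div',pix2w(c,[(319.8,145)],.2094-.093))
delta([.6255,-.0821,.205],1.4966,1)
"
```

```text
slot [[ 0.57819792 -0.07668328  0.092     ]
 [ 0.57783293 -0.08163527  0.092     ]
 [ 0.57853836 -0.07206436  0.092     ]
 [ 0.5789967  -0.06584577  0.092     ]]
div [[ 0.57580009 -0.07495027  0.1164    ]]
t 8.35 tcp [ 0.6267 -0.08    0.2104] rpy [ 3.1226 -0.0163  1.4989] w 0.13277681762618093 F [-0.3 -1.1 -0.1]
tool shift cm [-0.23 -0.11  0.53] dist 0.59
twist 0.1322440848401527
0 [-0.23 -0.11  0.53] 0.13
```

>>> arm_command(
  commands=[-1,-0.17,-0.1,0.5,0.1],
)

```text
time: 8.43
tcp_pos: [0.6263, -0.0813, 0.2073]
ee_rot: [3.12, -0.016, 1.498]
wrist_force: [0.2, 0.0, 0.2]
width: 0.133
```

```bash
python3 -c "
from h import *
for i in range(3): viewer.grab_frame('top')
delta([.6255,-.0815,.180],1.4966,1)
im,c=grab('wrist','w9')
o=im[80:200,260:380,::-1]
cv2.imwrite('pics/w9z.png',cv2.resize(o,None,fx=5,fy=5,interpolation=cv2.INTER_CUBIC))
"
```

```text
t 8.5833 tcp [ 0.6257 -0.0816  0.2058] rpy [ 3.122  -0.0162  1.497 ] w 0.13249813838825789 F [ 0.5  0.4 -0.6]
tool shift cm [-0.03 -0.07  2.58] dist 2.58
twist 0.02533426790390081
0 [-0.03 -0.07  2.58] 0.03
```

View pics/w9z.png

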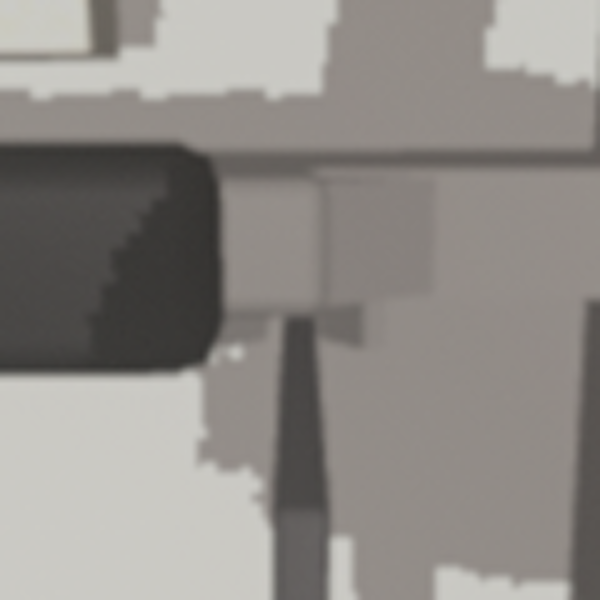

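>>> arm_command(
  commands=[-1,-0.03,-0.07,1.5,0,-1,0,-0.02,1.5,0],
)

```text
time: 8.8
tcp_pos: [0.6268, -0.0818, 0.1791]
ee_rot: [3.116, -0.015, 1.497]
wrist_force: [-0.1, 0.1, -1.0]
width: 0.129
```

```bash
python3 -c "
from h import *
for i in range(3): viewer.grab_frame('top')
delta([.6255,-.0815,.140],1.4966,1)
im,c=grab('wrist','w10')
o=im[80:200,260:380,::-1]
cv2.imwrite('pics/w10z.png',cv2.resize(o,None,fx=5,fy=5,interpolation=cv2.INTER_CUBIC))
"
```

```text
t 8.95 tcp [ 0.6263 -0.0816  0.1784] rpy [ 3.1188 -0.0156  1.4971] w 0.13103485481288363 F [ 0.7  0.2 -0.8]
tool shift cm [-0.05 -0.16  3.84] dist 3.84
twist 0.027392856603626115
0 [-0.05 -0.16  3.84] 0.03
```

View pics/w10z.png

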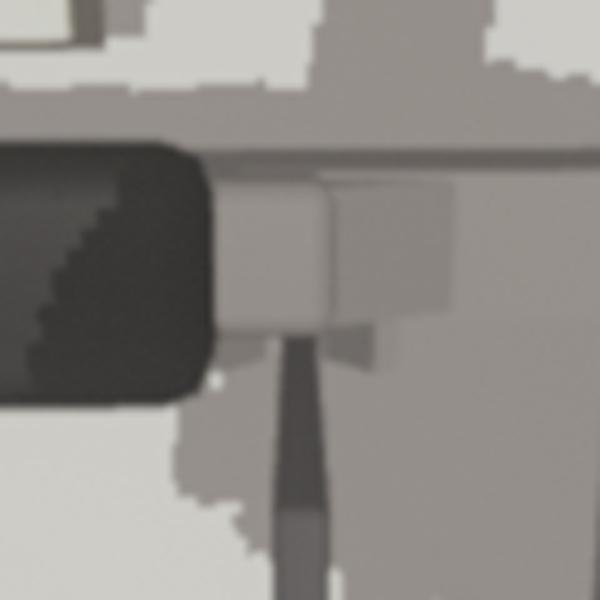

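>>> arm_command(
  commands=[-1,0,-0.13,1.5,0,-1,0,-0.03,1.5,0,-1,0,-0.03,1.5,0],
)

```text
time: 9.25
tcp_pos: [0.6286, -0.0817, 0.1402]
ee_rot: [3.108, -0.014, 1.497]
wrist_force: [-0.4, -0.1, -0.4]
width: 0.134
```

```bash
python3 -c "
from h import *
for i in range(3): viewer.grab_frame('top')
delta([.6255,-.0815,.097],1.4966,1)
print(st()['moment'])
"
```

```text
t 9.4 tcp [ 0.6278 -0.0815  0.1393] rpy [ 3.1113 -0.0143  1.4971] w 0.1321844639196381 F [-0.8 -0.1  0. ]
tool shift cm [-0.08 -0.36  4.22] dist 4.23
twist 0.031012744944661108
0 [-0.08 -0.36  4.22] 0.03
[-0.00500676  0.00698883  0.05995174]
```

>>> arm_command(
  commands=[-1,0,-0.25,1.3,0,-1,0,-0.06,1.3,0],
)

```text
time: 9.57
tcp_pos: [0.6274, -0.0815, 0.1168]
ee_rot: [3.105, -0.013, 1.497]
wrist_force: [0.3, -0.2, -1.0]
width: 0.133
```

```bash
python3 -c "
from h import *
for i in range(3): viewer.grab_frame('top')
delta([.6255,-.0815,.097],1.4966,1)
print(st()['moment'])
"
```

```text
t 9.7167 tcp [ 0.6268 -0.0813  0.1157] rpy [ 3.1077 -0.0136  1.4972] w 0.13533980085943614 F [ 0.4  0.5 -0.6]
tool shift cm [-0.05 -0.19  1.86] dist 1.87
twist 0.03400675845549017
0 [-0.05 -0.19  1.86] 0.03
[ 0.00651266 -0.00991187 -0.03567989]
```

>>> arm_command(
  commands=[-1,0,-0.15,1.3,0],
)

```text
time: 9.8
tcp_pos: [0.6271, -0.0813, 0.1051]
ee_rot: [3.104, -0.013, 1.497]
wrist_force: [0.8, -0.5, -0.3]
width: 0.128
```

```bash
python3 -c "
from h import *
for i in range(3): viewer.grab_frame('top')
delta([.6255,-.0815,.097],1.4966,1)
print(st()['moment'])
"
```

```text
t 9.95 tcp [ 0.6255 -0.081   0.1024] rpy [ 3.1088 -0.0138  1.4971] w 0.1296147270390086 F [ 0.3  0.2 -0.3]
tool shift cm [-0.06 -0.01  0.54] dist 0.54
twist 0.031068902088861705
0 [-0.06 -0.01  0.54] 0.03
[-0.02287454  0.05587924  0.00282984]
```

>>> arm_command(
  commands=[-1,0,0,0.65,0],
)

```text
time: 10.03
tcp_pos: [0.6265, -0.0811, 0.0976]
ee_rot: [3.107, -0.013, 1.497]
wrist_force: [-0.1, -0.4, 0.1]
width: 0.133
```

```bash
python3 -c "
from h import *
for i in range(3): viewer.grab_frame('top')
delta([.6255,-.0815,.097],1.4966,1)
print(st()['moment'])
"
```

```text
t 10.1833 tcp [ 0.6266 -0.0811  0.097 ] rpy [ 3.1065 -0.0135  1.4972] w 0.13191390368818348 F [ 2.7 -0.8  4.9]
tool shift cm [-0.05 -0.1  -0.01] dist 0.11
twist 0.03238422244044159
0 [-0.05 -0.1  -0.01] 0.03
[ 0.00548924 -0.16703034  0.00114487]
```

>>> arm_command(
  commands=[-1,0,-0.05,0.4,0],
)

```text
time: 10.27
tcp_pos: [0.6278, -0.0815, 0.0962]
ee_rot: [3.102, -0.012, 1.497]
wrist_force: [-13.6, 1.8, 50.3]
width: 0.133
```

```bash
python3 -c "
from h import *
for i in range(2): viewer.grab_frame('top')
delta([.6255,-.0815,.097],1.4966,1)
grab('wrist','w11')
"
```

```text
t 10.3667 tcp [ 0.6276 -0.0815  0.0962] rpy [ 3.1017 -0.0122  1.4972] w 0.1307388048639845 F [-5.2 -0.7 26.2]
tool shift cm [-0.01 -0.21 -0.09] dist 0.23
twist 0.03595471980852949
0 [-0.01 -0.21 -0.09] 0.04
```

View pics/w11.png

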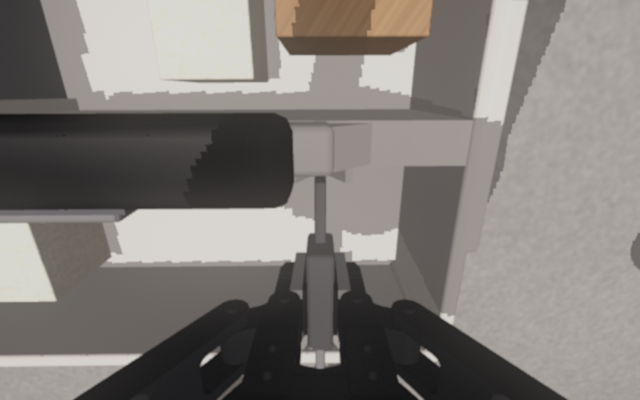

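>>> arm_command(
  commands=[-0.1,0,0,-0.15,0,-0.1,0,0,0,0,-0.1,0,0,0,0,-0.1,0,0,0,0],
)

```text
time: 10.75
tcp_pos: [0.6288, -0.0819, 0.1003]
ee_rot: [3.098, -0.011, 1.497]
wrist_force: [0.1, 0.6, 0.2]
width: 0.45
```

```bash
python3 -c "
from h import *
for i in range(2): viewer.grab_frame('top')
delta([.6255,-.0815,.13],1.4966,1)
grab('wrist','w12')
"
```

```text
t 10.85 tcp [ 0.6287 -0.0819  0.1   ] rpy [ 3.098  -0.0115  1.4972] w 0.44706647186834597 F [-0.3 -0.2 -0.6]
tool shift cm [ 0.05 -0.19 -3.01] dist 3.02
twist 0.033664229019507275
0 [ 0.05 -0.19 -3.01] 0.03
```

View pics/w12.png

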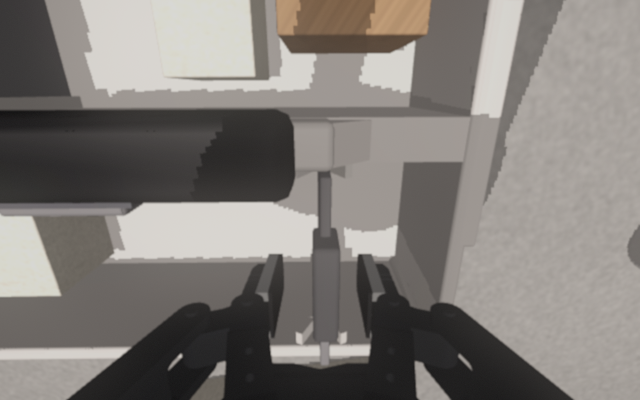

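>>> arm_command(
  commands=[-0.1,0.05,-0.2,-2,0,-0.1,0,0,-3,0,-0.1,0,0,-4,0,0,0,0,-4,0,0.5,0,0,-2,0],
)

```text
time: 11.32
tcp_pos: [0.6172, -0.0817, 0.2472]
ee_rot: [3.112, -0.014, 1.497]
wrist_force: [1.5, 0.0, 0.5]
width: 0.626
```

```bash
python3 -c "
from h import *
for i in range(2): viewer.grab_frame('top')
delta([.556,-.12,.25],-.074,14)
print(st()['qpos'])
grab('scene','s13')
"
```

```text
t 11.4167 tcp [ 0.6178 -0.0819  0.2472] rpy [ 3.11   -0.0138  1.4972] w 0.747272309592275 F [ 0.6 -0.4  0.1]
tool shift cm [-4.25 -5.87 -0.53] dist 7.27
twist 90.02100765971124
0 [-0.3  -0.42 -0.04] 6.43
1 [-0.35 -0.38 -0.04] 6.43
2 [-0.39 -0.34 -0.04] 6.43
3 [-0.43 -0.3  -0.04] 6.43
4 [-0.46 -0.25 -0.04] 6.43
5 [-0.48 -0.19 -0.04] 6.43
6 [-0.5  -0.14 -0.04] 6.43
7 [-0.51 -0.08 -0.04] 6.43
8 [-0.52 -0.02 -0.04] 6.43
9 [-0.52  0.03 -0.04] 6.43
10 [-0.51  0.09 -0.04] 6.43
11 [-0.5   0.15 -0.04] 6.43
12 [-0.48  0.2  -0.04] 6.43
13 [-0.45  0.26 -0.04] 6.43
[-0.26549969  0.22632934  1.31651678  0.01956051  1.57037643 -1.7621755 ]
```

View pics/s13.png

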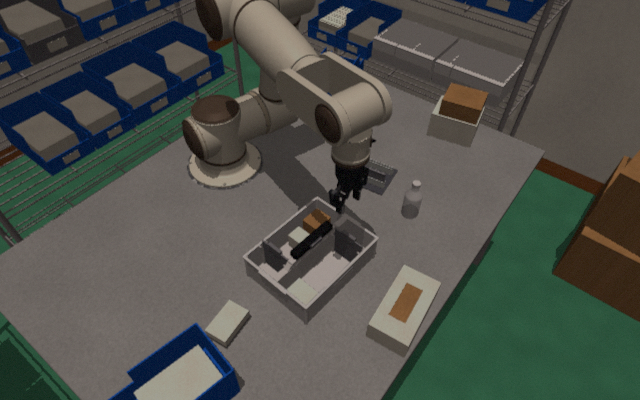

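>>> arm_command(
  commands=[1,-0.3,-0.4,0,6.4,1,-0.35,-0.4,0,6.4,1,-0.4,-0.35,0,6.4,1,-0.4,-0.3,0,6.4,1,-0.45,-0.25,0,6.4,1,-0.5,-0.2,0,6.4,1,-0.5,-0.15,0,6.4,1,-0.5,-0.1,0,6.4,1,-0.5,0,0,6.4,1,-0.5,0,0,6.4,1,-0.5,0.1,0,6.4,1,-0.5,0.15,0,6.4,1,-0.5,0.2,0,6.4,1,-0.45,0.25,0,6.4],
)

```text
time: 12.63
tcp_pos: [0.5471, -0.1167, 0.2211]
ee_rot: [-3.12, 0.002, -0.137]
wrist_force: [-0.3, 0.4, -0.0]
width: 1.0
```

```bash
python3 -c "
from h import *
for i in range(2): viewer.grab_frame('top')
delta([.556,-.12,.25],-.074,1)
grab('wrist','w14')
print(rot(st()['ee_rot']).round(4), st()['qpos'])
"
```

```text
t 12.7333 tcp [ 0.547  -0.1169  0.2212] rpy [-3.1199e+00  1.6000e-03 -1.3480e-01] w 1.0014054656026352 F [0. 0. 0.]
tool shift cm [ 0.93  0.13 -2.88] dist 3.03
twist -3.48388514242518
0 [ 0.93  0.13 -2.88] -3.48
[[ 9.917e-01 -1.287e-01  2.100e-03]
 [-1.287e-01 -9.915e-01  2.160e-02]
 [-7.000e-04 -2.170e-02 -9.998e-01]] [-0.35996792  0.12394854  1.48697833  0.02092991  1.53633373 -0.2316978 ]
```

View pics/w14.png

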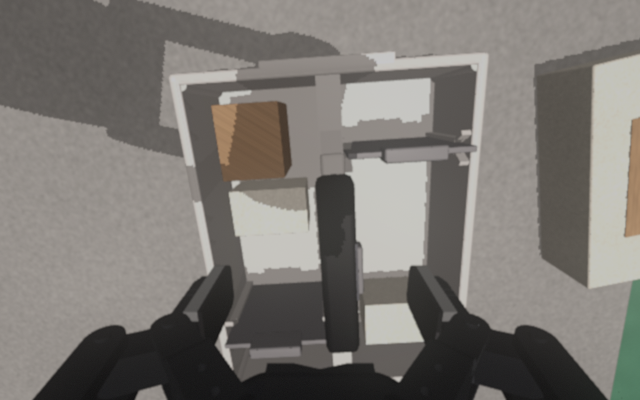

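```bash
python3 -c "
from h import *
d=np.load('pics/w14.npz'); c=(d['K'],d['R'],d['t'])
o=d['im'][160:360,280:400,::-1]
cv2.imwrite('pics/w14z.png',cv2.resize(o,None,fx=5,fy=3,interpolation=cv2.INTER_CUBIC))
cc=(.553,-.1655)
for a in(-4.25,):
  a=np.radians(a);Rc=np.array([[np.cos(a),-np.sin(a)],[np.sin(a),np.cos(a)]])
  def C(x,y,z): p=np.array(cc)+Rc@[x,y]; return [p[0],p[1],z]
  print(w2pix(c,[C(-.015,.08,.14),C(.015,.08,.14),C(-.015,-.08,.14),C(.015,-.08,.14),C(.02,.022,.141),C(.02,-.022,.141),C(.015,0,.146),C(-.015,0,.146)]))
P=pix2w(c,[(179,75),(487,55)],.1);print(P,P.mean(0),np.degrees(np.arctan2(*(P[1]-P[0])[1::-1])))
"
```

```text
[[309.61040933 176.98491755]
 [349.32390527 174.64051926]
 [321.93626319 349.65114403]
 [354.89557928 348.0816079 ]
 [357.91406479 245.37035142]
 [359.12231858 292.866543  ]
 [353.10815939 273.08658697]
 [316.25070907 275.02351564]]
[[ 0.44883743  0.00446608  0.1       ]
 [ 0.69489609 -0.01412917  0.1       ]] [ 0.57186676 -0.00483155  0.1       ] -4.321765991315907
```

View pics/w14z.png

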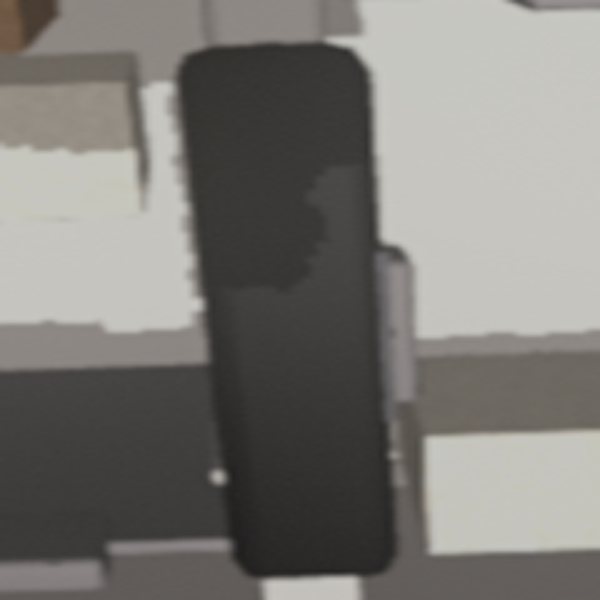

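```bash
python3 -c "
from h import *
delta([.557,-.165,.20],-.0745,1)
"
```

```text
t 12.7833 tcp [ 0.5475 -0.1168  0.2216] rpy [-3.1199e+00  7.0000e-04 -1.2900e-01] w 1.00012813226707 F [ 0.4 -0.9 -0.4]
tool shift cm [1.57 4.71 2.06] dist 5.37
twist -3.1250699438351432
0 [1.57 4.71 2.06] -3.13
```

>>> arm_command(
  commands=[1,0.6,1.6,0.6,-1.5,1,0.5,1.6,0.6,-1,1,0.4,1.2,0.6,-0.5],
)

```text
time: 13.03
tcp_pos: [0.5589, -0.1605, 0.2024]
ee_rot: [-3.12, -0.002, -0.057]
wrist_force: [-0.6, 0.0, -0.6]
width: 1.0
```

```bash
python3 -c "
from h import *
for i in range(3): viewer.grab_frame('top')
delta([.557,-.165,.20],-.0745,1)
"
```

```text
t 13.1833 tcp [ 0.5585 -0.1601  0.2019] rpy [-3.1188e+00 -4.0000e-04 -6.1000e-02] w 0.9971481033260247 F [-0.3  0.4 -0. ]
tool shift cm [-0.12  0.5   0.18] dist 0.54
twist 0.7717979197563238
0 [-0.12  0.5   0.18] 0.77
```

>>> arm_command(
  commands=[1,-0.1,0.5,1.0,0.8],
)

```text
time: 13.27
tcp_pos: [0.558, -0.1642, 0.1933]
ee_rot: [-3.119, -0.003, -0.073]
wrist_force: [0.6, -0.9, 0.4]
width: 1.001
```

```bash
python3 -c "
from h import *
for i in range(3): viewer.grab_frame('top')
delta([.557,-.165,.115],-.0745,1)
im,c=grab('wrist','w15')
cc=(.557,-.165)
a=np.radians(-4.3);Rc=np.array([[np.cos(a),-np.sin(a)],[np.sin(a),np.cos(a)]])
def C(x,y,z): p=np.array(cc)+Rc@[x,y]; return [p[0],p[1],z]
print(w2pix(c,[C(-.015,.08,.14),C(.015,.08,.14),C(-.015,-.08,.14),C(.015,-.08,.14),C(.02,.022,.141),C(.02,-.022,.141),C(.015,0,.14),C(-.015,0,.14)]).round(1))
o=im[130:390,260:400,::-1]
cv2.imwrite('pics/w15z.png',cv2.resize(o,None,fx=5,fy=2.3,interpolation=cv2.INTER_CUBIC))
"
```

```text
t 13.4167 tcp [ 0.5568 -0.1644  0.1909] rpy [-3.1182e+00  1.3000e-03 -7.4300e-02] w 1.0019267328131776 F [-0.2  0.3 -0.4]
tool shift cm [0.04 0.24 7.59] dist 7.59
twist 0.008996036471870639
0 [0.04 0.24 7.59] 0.01
[[295.2 110.3]
 [344.1 110.3]
 [300.  328.6]
 [339.  328.7]
 [349.5 201.5]
 [347.7 261.1]
 [341.2 231.7]
 [297.9 231.6]]
```

View pics/w15z.png

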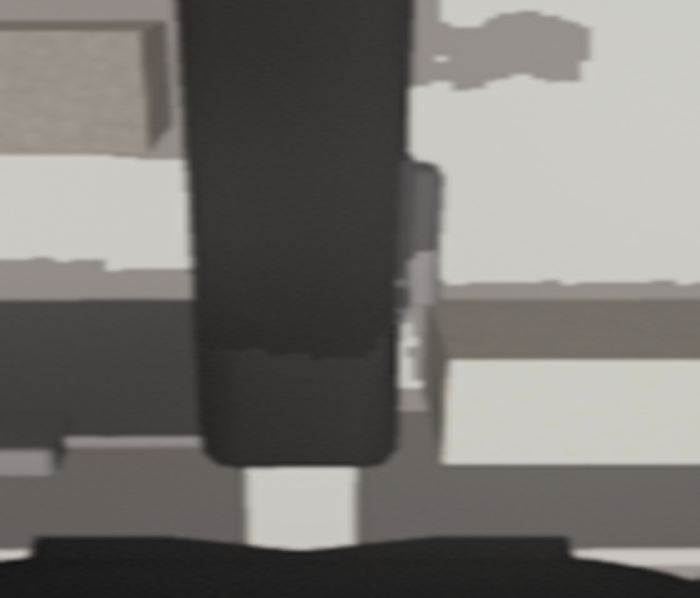

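View pics/w15.png

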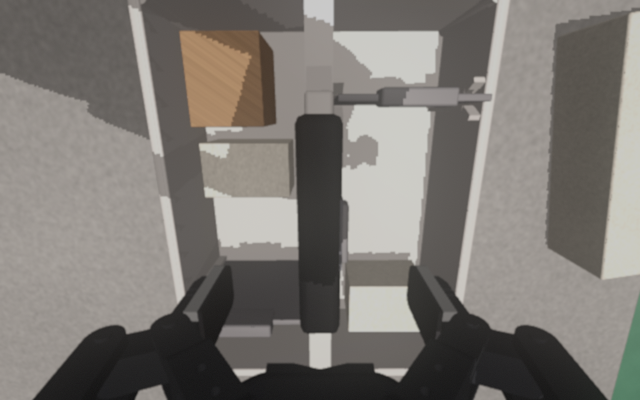

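>>> arm_command(
  commands=[1,0.04,0.1,2.0,0,1,0,0.05,2.0,0,1,0,0.05,2.0,0],
)

```text
time: 13.72
tcp_pos: [0.5597, -0.1649, 0.1356]
ee_rot: [-3.122, -0.009, -0.072]
wrist_force: [-0.1, -0.8, -0.1]
width: 1.001
```

```bash
python3 -c "
from h import *
for i in range(3): viewer.grab_frame('top')
delta([.557,-.165,.115],-.0745,1)
"
```

```text
t 13.8667 tcp [ 0.5588 -0.1646  0.1349] rpy [-3.1203 -0.0049 -0.0721] w 1.00121767986785 F [-0.3 -0.1  1.2]
tool shift cm [-0.19  0.09  1.98] dist 1.99
twist 0.13714987554439517
0 [-0.19  0.09  1.98] 0.14
```

>>> arm_command(
  commands=[0.6,-0.2,0.09,2.0,0.1],
)

```text
time: 13.95
tcp_pos: [0.559, -0.1656, 0.1192]
ee_rot: [-3.122, -0.011, -0.073]
wrist_force: [1.0, -0.3, 1.4]
width: 0.881
```

```bash
python3 -c "
from h import *
for i in range(3): viewer.grab_frame('top')
delta([.557,-.165,.115],-.0745,1)
grab('wrist','w16')
"
```

```text
t 14.1 tcp [ 0.5568 -0.1648  0.1154] rpy [-3.12   -0.0043 -0.0736] w 0.7993597001474573 F [-1.   0.7  0. ]
tool shift cm [0.02 0.02 0.04] dist 0.05
twist 0.05116133061869732
0 [0.02 0.02 0.04] 0.05
```

View pics/w16.png

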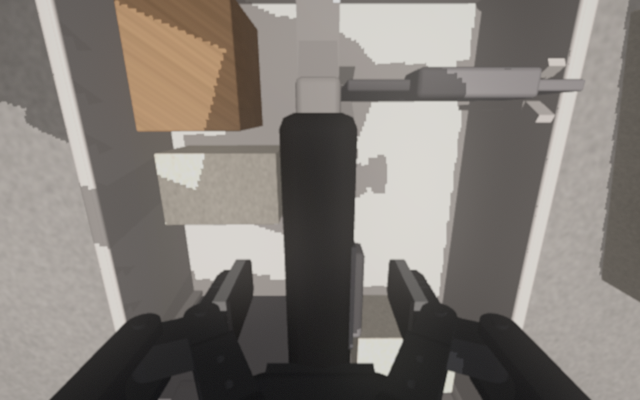

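>>> arm_command(
  commands=[-1,0,0,0.03,0,-1,0,0,0,0,-1,0,0,0,0,-1,0,0,0,0],
  squeeze=80,
)

```text
time: 14.48
tcp_pos: [0.5585, -0.1655, 0.1206]
ee_rot: [-3.122, -0.01, -0.073]
wrist_force: [-1.8, 0.1, -4.1]
width: 0.34
```

```bash
python3 -c "
from h import *
for i in range(3): viewer.grab_frame('top')
delta([.557,-.165,.115],-.0745,1)
print(st()['width']*85)
grab('wrist','w17')
"
```

```text
t 14.6333 tcp [ 0.5585 -0.1655  0.1203] rpy [-3.1221 -0.0096 -0.0733] w 0.3414837555376253 F [-2.7 -0.   6.9]
tool shift cm [-0.16 -0.03  0.53] dist 0.55
twist 0.06961736263090756
0 [-0.16 -0.03  0.53] 0.07
29.02611922069815
```

View pics/w17.png

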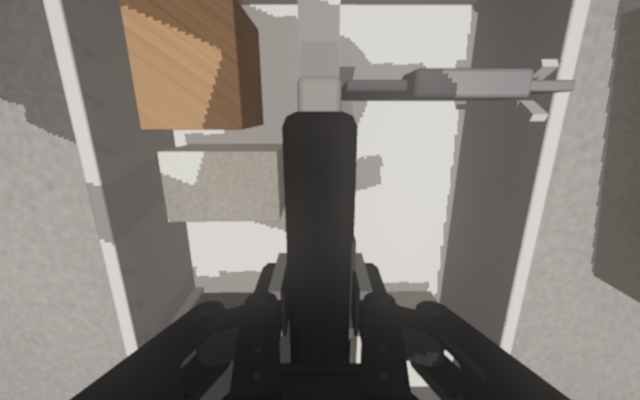

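>>> arm_command(
  commands=[-1,0,0,-0.8,0,-1,0,0,-1.0,0,-1,0,0,-1.0,0],
)

```text
time: 14.93
tcp_pos: [0.5575, -0.1655, 0.1478]
ee_rot: [-3.12, -0.006, -0.073]
wrist_force: [0.2, 0.8, -5.4]
width: 0.338
```

```bash
python3 -c "
from h import *
for i in range(2): viewer.grab_frame('top')
delta([.557,-.165,.2203],-.0745,1)
print(st()['width']*85)
grab('wrist','w18')
"
```

```text
t 15.0333 tcp [ 0.5581 -0.1658  0.1495] rpy [-3.1216 -0.009  -0.0732] w 0.33828480571113406 F [1.2 0.  1.6]
tool shift cm [-0.06 -0.22 -7.08] dist 7.09
twist 0.07221005595980046
0 [-0.06 -0.22 -7.08] 0.07
28.754208485446394
```

View pics/w18.png

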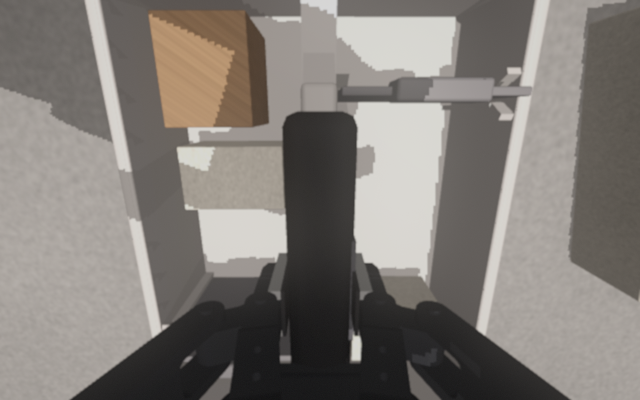

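>>> arm_command(
  commands=[-1,-0.02,-0.04,-1.0,0,-1,-0.02,-0.04,-1.2,0,-1,-0.02,-0.04,-1.2,0,-1,-0.02,-0.03,-1.2,0,-1,0,-0.03,-1.2,0],
)

```text
time: 15.5
tcp_pos: [0.556, -0.1649, 0.2091]
ee_rot: [-3.121, -0.006, -0.074]
wrist_force: [0.6, -0.6, -4.8]
width: 0.335
```

```bash
python3 -c "
from h import *
for i in range(2): viewer.grab_frame('top')
delta([.557,-.165,.2203],-.0745,1)
print(st()['width']*85)
"
```

```text
t 15.6 tcp [ 0.5566 -0.1651  0.2107] rpy [-3.1217 -0.0086 -0.0735] w 0.33650470023720624 F [ 1.6 -1.1  0.9]
tool shift cm [ 0.05 -0.03 -0.96] dist 0.96
twist 0.05974558294425947
0 [ 0.05 -0.03 -0.96] 0.06
28.60289952016253
```

>>> arm_command(
  commands=[-1,0,-0.02,-0.7,0,-1,0,-0.02,-0.5,0],
)

```text
time: 15.77
tcp_pos: [0.556, -0.1648, 0.2226]
ee_rot: [-3.121, -0.007, -0.074]
wrist_force: [1.6, -0.1, -7.1]
width: 0.334
```

```bash
python3 -c "
from h import *
for i in range(2): viewer.grab_frame('top')
delta([.557,-.165,.2203],-.0745,1)
print(st()['width']*85)
grab('scene','s19')
im,_=grab('wrist','w19')
"
```

```text
t 15.8667 tcp [ 0.5561 -0.1648  0.2223] rpy [-3.1213 -0.0075 -0.0735] w 0.3324951103214489 F [-0.5  0.2 -6.9]
tool shift cm [0.09 0.02 0.2 ] dist 0.22
twist 0.05684739942373085
0 [0.09 0.02 0.2 ] 0.06
28.262084377323156
```

View pics/w19.png

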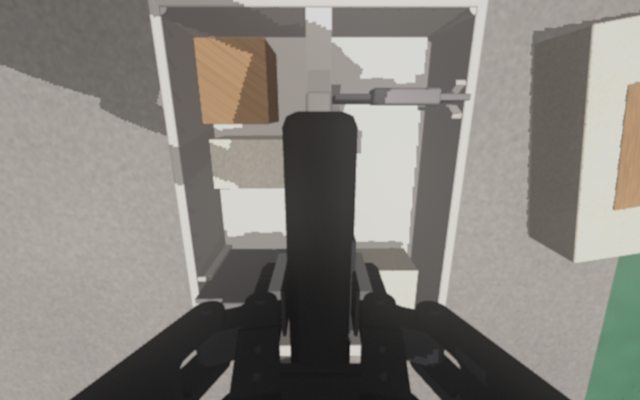

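View pics/s19.png

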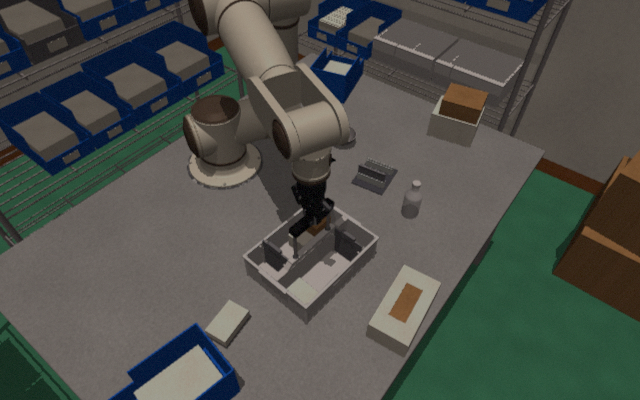

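>>> arm_command(
  commands=[-1,0,0,-0.2,0,-1,0,0,-0.5,0,-1,0,-0.01,-0.7,0,-1,0,-0.01,-0.7,0],
  squeeze=115,
)

```text
time: 16.3
tcp_pos: [0.5547, -0.1645, 0.2404]
ee_rot: [-3.119, -0.001, -0.074]
wrist_force: [0.3, -0.5, -7.4]
width: 0.33
```

```bash
python3 -c "
from h import *
for i in range(3): viewer.grab_frame('top')
delta([.557,-.165,.27],-.0745,1)
print(st()['width']*85,st()['moment'])
im,_=grab('wrist','w20')
"
```

```text
t 16.45 tcp [ 0.5551 -0.1647  0.2409] rpy [-3.1195e+00 -2.7000e-03 -7.3500e-02] w 0.3303353143988765 F [-1.  -0.8 -8.4]
tool shift cm [ 0.2  -0.05 -2.91] dist 2.92
twist 0.056818411073578545
0 [ 0.2  -0.05 -2.91] 0.06
28.078501723904502 [-0.13325848  0.00997684 -0.01349547]
```

View pics/w20.png

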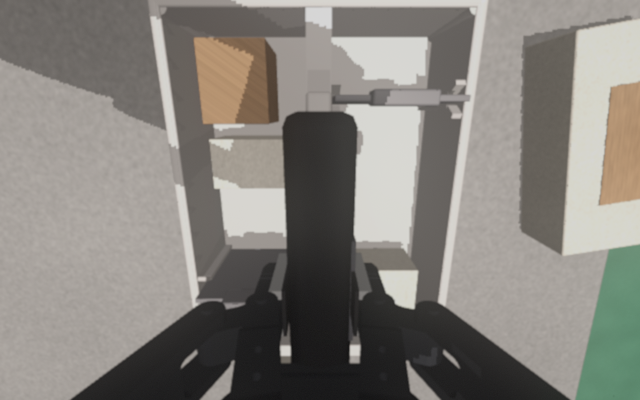

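>>> arm_command(
  commands=[-1,0.03,-0.02,-0.7,0,-1,0.03,-0.02,-0.7,0,-1,0.03,-0.02,-0.7,0,-1,0,0,-0.3,0],
)

```text
time: 16.83
tcp_pos: [0.5555, -0.1644, 0.2655]
ee_rot: [-3.118, -0.0, -0.074]
wrist_force: [1.5, -0.3, -7.5]
width: 0.328
```

```bash
python3 -c "
from h import *
for i in range(8): viewer.grab_frame('top')
delta([.557,-.165,.27],-.0745,1)
print(st()['width']*85,st()['moment'],st()['qd'].round(4))
im,_=grab('wrist','w21')
grab('scene','s21',(220,120,420,320),3)
delta([.557,-.165,.27],-.0745,1)
"
```

```text
t 17.2333 tcp [ 0.5551 -0.1643  0.2636] rpy [-3.1179e+00  1.6000e-03 -7.3600e-02] w 0.3312278723169332 F [ 0.3 -0.  -8.1]
tool shift cm [ 0.19  0.04 -0.64] dist 0.67
twist 0.04883123626046881
0 [ 0.19  0.04 -0.64] 0.05
28.15436914693932 [-0.0618627   0.045676   -0.02347981] [ 0.0018 -0.0017 -0.0009 -0.0019  0.0006 -0.0006]
t 17.3333 tcp [ 0.5551 -0.1643  0.2638] rpy [-3.118e+00  1.400e-03 -7.360e-02] w 0.33030778046914305 F [ 0.8  0.  -7.2]
tool shift cm [ 0.19  0.04 -0.63] dist 0.65
twist 0.04954476696102006
0 [ 0.19  0.04 -0.63] 0.05
```

View pics/w21.png

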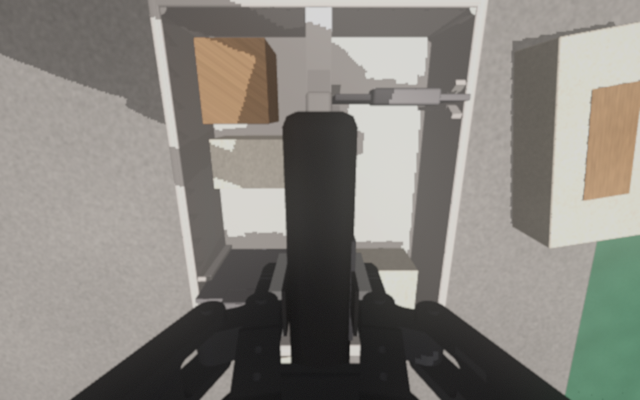

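View pics/s21.png

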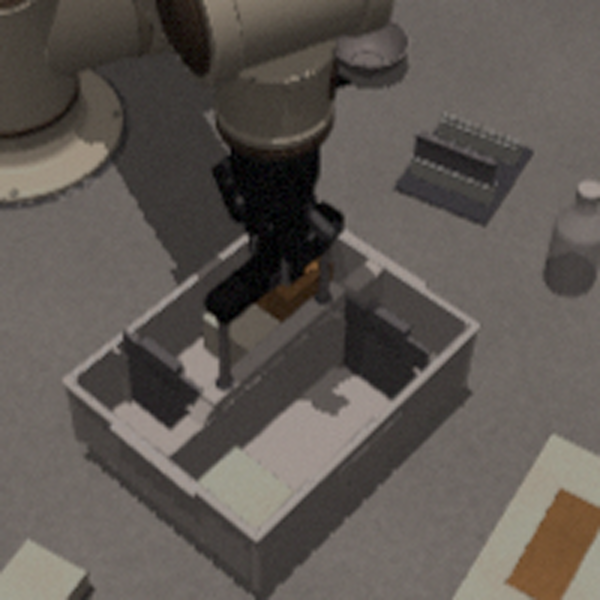

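```bash
python3 -c "
from h import *
print(workorder.sign_off())"
```

```text
the job is handed in; nothing more can be done
None
```

I carried out the whole job in the order asked and signed off at 17.3 s with the caddy still held up. No verdict is reported.

**Divider:** I took the full-height divider out of the rack and slid it into the caddy's far slot until it met the floor. The gripper height at contact was exactly the expected seated height. I then pressed it home briefly, with a peak of about 50 N at the wrist (the limit there is 120 N).

**Handle:** I pinched the grip with the button pressed in. The opening read 29 mm, which agrees with the 30 mm expected over a pressed button. I then pulled the handle up about 102 mm to its second stop; the pull was about 5 N until the force rose at the stop.

**Lift:** The caddy is about 4 cm off the bench, and its view from the wrist camera did not change during the lift. The load reads about 8 N, as expected for its weight. The tool tilted by about 0.7° at most after gripping, and joint speeds were near zero at the end.

**Minor disagreements:**
- The top and wrist cameras differed by 2–4 mm on the caddy's position, so I used the close-up wrist views.
- The tool drifted 1–2° in tilt during the moves.
- The pads ended about 5 mm higher on the bar than planned, without any visible effect.

In the last pictures the short divider is still in the rack, and the bottle, the bowl and what shows of the carton look undisturbed.

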